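# Find the rocking cover and press it home

### The arm

A 6-joint arm with a two-finger parallel gripper is mounted at the origin on a cart in front of the work surface, level with it; the furniture and walls round the work are solid. World frame = base frame: x ahead of the robot, y to its left, z up, the work surface at z = 0. Lengths are in mm, angles in rad, forces in N, time in s.
With the tool pointing down it reaches from about 275 to 1000 mm from the base axis. Payload 8.4 kg.
Tool frame: the origin (TCP) lies on the centre line of the jaws, within the pads' length; the fingertips stand r.tip_reach ahead of it and the grasp point (between the pads) lies 11 mm behind it (r.tip_reach is the distance from the TCP to the fingertips, in mm); z points along the fingers, y is the line along which they close (so a half turn about z gives the same grasp; the last joint's range is limited). The gripper opens to 85 mm and grips with 20 to 120 N. Pads are 22 mm wide; open, the fingers measure 114 mm over their backs; the gripper's body (76 mm by 85 mm) begins 54 mm behind the grasp point. The pads swing forward as they close: fully open they stand 13 mm farther back than shut.
Start: joints at [-0.002, 0.353, 1.633, -0, 1.155, -0.002], TCP at [625.002, -0, 239.281] pointing down, gripper open.
Joint ranges: [-2.63, 2.63], [-0.92, 2.1], [0.06, 2.66], [-1.3, 4.44], [0, 2.69], [-3.02, 3.02]. Speed limits (rad/s): [2.22, 2.22, 2.79, 3.14, 3.14, 3.14].

### API

Orientations are given as [roll, pitch, yaw] about the fixed x, y, z axes, in that order (R = Rz(yaw) Ry(pitch) Rx(roll)).
In Python, from rig import r gives the robot as it stands.
- The arm moves only by the tool carry_out, never from a script. Its argument "targets" is a list of rows, each an object with "dp": the shift along the tool's x, y, z in mm, a list of three; "yaw": the turn about the tool's z in degrees. A call has 1 to 12 rows; each row is the pose to reach, as a shift and turn from the pose commanded when the call began, along the tool's axes at that moment; what a row does not reach only later rows make up. A row lasts 1/8 s, in which the tool goes at most 62.5 mm and 10.7 degrees, less where a joint would pass 70% of its speed; a pose out of reach is approached as far as the arm can. A call with a gripper value outside its range is refused whole. "fingers" is the opening, from -1 (shut) to 1 (fully open), so that 0 is half open, set as the call begins (left out, the last holds). The fingers move at their own pace and stop on an object; "grip_force" is the grip in N (left out, the last holds). Time passes only in rows, so rows that repeat a pose let the fingers close. It gives the time, the measured TCP pose, the force, the opening and the grip force at its end, in the units of the state.
- r.sense(): the state, without advancing time (a new reading comes with each control period).
- r.grab_frame(name): name is "scene" or "side" or "wrist"; returns the picture (400x640x3 uint8, red, green, blue); there is no depth.
- r.get_calibration(name): a dict with "fx", "fy", "cx", "cy" (pixels), "dist_coeffs" ([k1, k2, p1, p2, k3] as OpenCV has them; the pictures are not rectified), "rvec" (rotation vector, rad) and "tvec" (3), from world to camera coordinates, as OpenCV has them. Camera axes: x right, y down, z forward; pixel columns grow to the right and rows downward; lengths in mm; the calibration is good to about 2 mm. A picture is of the moment at which its call begins: read the wrist's pose just before it. get_calibration takes no time and is no camera call; for the wrist camera it gives the pose at the moment of the call.
- r.sign_off(): hands the job in; it is judged then, once.
The state is a dict: "clock": time; "qpos": joint angles; "qvel": joint speeds; "joint_efforts": joint torques, N m; "eef_pos": TCP position; "tcp_rot": TCP orientation; "contact_force": force on the tool from outside, world axes, zero at the start; "wrist_torque": the same for the moment, N m; "opening": opening from 0.0 (shut) to 1.0 (fully open); "grasp_force": force on a finger pad.
Only numpy, scipy, OpenCV 4.12 (cv2) and the standard library are available. Lean on these libraries where they do the work, as an engineer would, in place of code of your own. Each camera call takes 0.05 s, during which the arm holds its last target. There are 200 camera calls.

### The job

One of the four white covers on the grey connection box is not pushed in all the way. With fingertips only, press on the covers near an edge, one after another, until you find the one that rocks; then press on its middle until it is fully home and sits flat. Do not lift or pull out any cover, and leave the things around the box where they are.

Things in the scene. Friction and masses are not known exactly. Their poses are not given: they have to be found in the camera images.
- junction_box: Grey connection box fixed to the bench, 240x240x45 mm; origin at the centre of its underside, x to its far side, y to its left, z up. Four square black trim frames (98 mm outside, 88 inside) stand in its top, centred 54 mm either way from the middle, a white cover in each. Some are screwed in deeper: rims 3 to 8 mm above the box top. Which cover is unseated changes with every start.
- cover_a_top (a point): Middle of the upper face of the near left cover (small moulded ring); axes as the box's. All four faces start level, 55 mm above the bench, whether seated or not.
- cover_a: The near left cover: loose white square plate, 84x84x13 mm, about 90 g, 2 mm play all round in its frame; origin at the centre of its underside. A seated cover rests on a ledge all round and does not give when pressed; its face stands 2 mm above its frame's rim.
- cover_b_top (a point): Middle of the upper face of the near right cover (small moulded ring); axes as the box's. All four faces start level, 55 mm above the bench, whether seated or not.
- cover_b: The near right cover: loose white square plate, 84x84x13 mm, about 90 g, 2 mm play all round in its frame; origin at the centre of its underside. Whichever cover is unseated stands 5 mm higher in its frame, on a 14 mm square stud under its middle.
- cover_c_top (a point): Middle of the upper face of the far left cover (small moulded ring); axes as the box's. All four faces start level, 55 mm above the bench, whether seated or not.
- cover_c: The far left cover: loose white square plate, 84x84x13 mm, about 90 g, 2 mm play all round in its frame; origin at the centre of its underside. Whichever cover is unseated, pressed with a newton or more near any edge, tips by about 0.14 rad until that edge meets the ledge; let go, it rights itself.
- cover_d_top (a point): Middle of the upper face of the far right cover (small moulded ring); axes as the box's. All four faces start level, 55 mm above the bench, whether seated or not.
- cover_d: The far right cover: loose white square plate, 84x84x13 mm, about 90 g, 2 mm play all round in its frame; origin at the centre of its underside. Whichever cover is unseated goes in by 5 mm and stays when pressed on its middle with more than about 10 N (friction, no spring); then it no longer rocks.
- stapler: Bystander: red and black stapler, 32x142x54 mm, beside the box; origin at the centre of its underside.
- staple_box: Bystander: small white box of staples, 36x62x22 mm, beside the box; origin at the centre of its underside.
- tape_measure: Bystander: yellow tape measure, 35x66x64 mm; origin at the centre of its underside.
- tape_clear: Bystander: roll of pale packing tape lying flat, 109 mm across, 48 mm high; origin at the centre of its underside.
- marker_red: Bystander: capped white marker pen lying on the bench, 135 mm long, 17 mm thick; origin at the centre of its underside.
Not all that is in view belongs to the job. What is shaped like the cover_a but purple is not meant.

How it is judged:
By the outcome, as a careful person would: the job done as asked, in the order asked, and still so for the second after the job is handed in, with the robot touching nothing.
It also fails if it takes over 51 s, if anything falls off the work surface, if the arm or the gripper's body presses on something with over 40 N, if the wrist force passes 120 N, or if a joint passes its speed limit or range.

## Working session

There is one attempt and no reset: what is moved stays moved. The work goes in short steps, Python scripts to look and compute and a tool call to move; the robot and the scene stay as the last step left them, time stands still between calls to the robot, and variables do not carry over. Pictures are saved under pics/ and viewed, at most 10 in all, crops included, and the job is handed in when it is done.

Besides the shell and the picture viewer there is one more tool, called after "Call:" as name([rows], argument=value, ...), one row to a line, values as JSON. carry_out: Moves the arm, as the interface text tells. Its arguments: {"type":"object","properties":{"targets":{"type":"array","items":{"type":"object","properties":{"dp":{"type":"array","items":{"type":"number"}},"yaw":{"type":"number"}}}},"fingers":{"type":"number"},"grip_force":{"type":"number"}},"required":["targets"]}

```bash
mkdir -p pics; ls; python3 - <<'E'
from rig import r
import cv2
s=r.sense(); print(s, r.tip_reach)
for n in ("scene","wrist"):
    print(n,r.get_calibration(n)); cv2.imwrite(f"pics/{n}0.png",r.grab_frame(n)[:,:,::-1])
E
```

```text
pics
{'clock': 0.0, 'qpos': array([-2.40663541e-03,  3.53680183e-01,  1.63411912e+00, -1.03169351e-05,
        1.15521298e+00, -2.39187061e-03]), 'qvel': array([-2.61302774e-04,  5.90595353e-04,  9.95865918e-04, -1.14611896e-04,
        5.35940722e-05, -5.61041758e-04]), 'joint_efforts': array([-2.03471049e-03, -6.05236173e+01, -3.42063046e+01, -2.62302356e-04,
        9.48130677e-03,  3.61521288e-06]), 'eef_pos': array([ 6.24537632e+02, -6.19210193e-03,  2.38548096e+02]), 'tcp_rot': array([-3.14017300e+00,  6.03723949e-06,  1.57078574e+00]), 'contact_force': array([-0.22805777, -0.65712699,  0.60031102]), 'wrist_torque': array([ 0.04156957, -0.00959431, -0.01176432]), 'grasp_force': 0.0, 'opening': 1.000111758780695} 8.0
scene {'fx': 424.1933654254396, 'fy': 424.1933654254396, 'cx': 316.5056818996939, 'cy': 203.40407699824635, 'dist_coeffs': array([-0.04762812,  0.        ,  0.        ,  0.        ,  0.        ]), 'rvec': array([ 1.80221199, -0.89552779,  0.59178832]), 'tvec': array([-380.41947608,  221.02721116,  930.84280658])}
wrist {'fx': 339.72277891403536, 'fy': 339.72277891403536, 'cx': 314.69291325049363, 'cy': 201.64048158483675, 'dist_coeffs': array([-0.06840474,  0.        ,  0.        ,  0.        ,  0.        ]), 'rvec': array([-2.83986555e+00, -2.97171642e-04, -2.56953376e-04]), 'tvec': array([-626.22976085,  -38.08441804,  378.97985895])}
```

View pics/scene0.png

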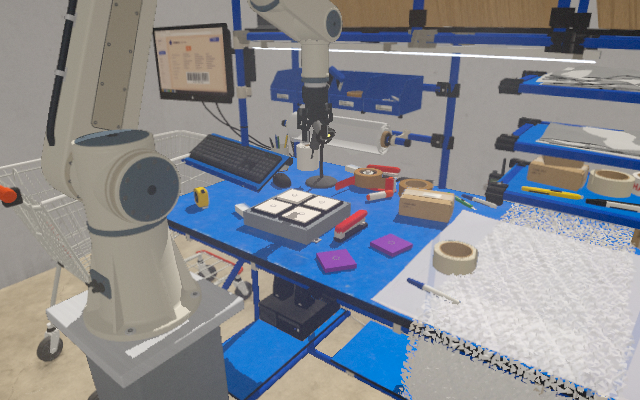

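View pics/wrist0.png

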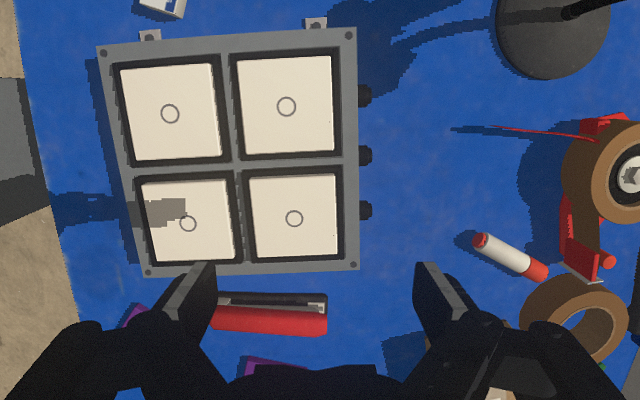

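The wrist view shows the four white covers. Left in the image is near and up is left, so the rings are a (170,114), b (188,223), c (286,106) and d (294,218). The purple plates are not part of the job. The stapler lies just right of the box, at about (270,312).

```bash
cat > h.py <<'E'
import numpy as np, cv2
from rig import r
def cast(c,px,z):
    K=np.array([[c['fx'],0,c['cx']],[0,c['fy'],c['cy']],[0,0,1]])
    u=cv2.undistortPoints(np.array(px,float).reshape(-1,1,2),K,c['dist_coeffs'])[:,0]
    R=cv2.Rodrigues(c['rvec'])[0]; o=-R.T@c['tvec']
    d=np.c_[u,np.ones(len(u))]@R
    return o+d*((z-o[2])/d[:,2])[:,None]
E
python3 - <<'E'
from h import *
im=cv2.imread('pics/wrist0.png'); c=r.get_calibration('wrist')
m=cv2.inRange(im,(140,150,160),(255,255,255))
for k in cv2.findContours(m,cv2.RETR_EXTERNAL,cv2.CHAIN_APPROX_SIMPLE)[0]:
    if cv2.contourArea(k)>4000:
        q=cv2.boxPoints(cv2.minAreaRect(k)); print(q.mean(0).round(),cast(c,q,55)[:,:2].round().tolist())
p=cast(c,[(170,114),(188,223),(286,106),(294,218)],55); print(p.round(1),p.mean(0))
v=p[2]-p[0];w=p[3]-p[1];print(np.degrees(np.arctan2([v[1],w[1]],[v[0],w[0]])), np.linalg.norm(v))
E
```

```text
[188. 221.] [[456.0, -5.0], [545.0, -0.0], [543.0, -84.0], [447.0, -91.0]]
[294. 216.] [[563.0, 0.0], [645.0, 4.0], [650.0, -78.0], [562.0, -83.0]]
[171. 112.] [[450.0, 102.0], [534.0, 109.0], [538.0, 24.0], [448.0, 14.0]]
[286. 105.] [[558.0, 108.0], [640.0, 112.0], [645.0, 29.0], [558.0, 24.0]]
[[492.7  62.1  55. ]
 [498.2 -45.3  55. ]
 [600.2  68.2  55. ]
 [605.7 -39.8  55. ]] [549.19293184  11.30008804  55.        ]
[3.26824915 2.96053452] 107.74271858289237
```

Call:
carry_out([
  {"dp":[-12,-21,40],"yaw":-3},
  {"dp":[-12,-21,80],"yaw":-3},
  {"dp":[-12,-21,120],"yaw":-3},
  {"dp":[-12,-21,145],"yaw":-3},
  {"dp":[-12,-21,155],"yaw":-3},
  {"dp":[-12,-21,155],"yaw":-3},
  {"dp":[-12,-21,155],"yaw":-3},
  {"dp":[-12,-21,155],"yaw":-3},
], fingers=-1)

```text
clock: 1.1
eef_pos: [604.7, -12.0, 85.4]
tcp_rot: [3.14, 0.0, 1.623]
contact_force: [-0.1, -0.2, 0.4]
opening: -0.0
grasp_force: 0.0
```

```bash
python3 - <<'E'
from h import *
print(r.sense()); cv2.imwrite("pics/w1.png",r.grab_frame('wrist')[:,:,::-1])
E
```

```text
{'clock': 1.1, 'qpos': array([-2.23087198e-02,  5.02069452e-01,  1.79466469e+00, -8.13440391e-06,
        8.43031585e-01, -7.47064044e-02]), 'qvel': array([ 1.31648470e-03,  1.01622080e-03,  2.64031484e-03, -2.95320276e-04,
       -3.06850264e-03, -1.27294895e-05]), 'joint_efforts': array([-2.13952949e-04, -6.27220416e+01, -2.63772476e+01,  9.33556021e-05,
       -2.24697317e-05,  2.97890881e-05]), 'eef_pos': array([604.72840776, -11.99461511,  85.40500789]), 'tcp_rot': array([3.13977128e+00, 1.42422494e-04, 1.62319929e+00]), 'contact_force': array([-0.0979326 , -0.24538958,  0.4322271 ]), 'wrist_torque': array([-0.03285938,  0.01480032, -0.0055959 ]), 'grasp_force': 0.0, 'opening': -0.00019546003972339463}
```

View pics/w1.png

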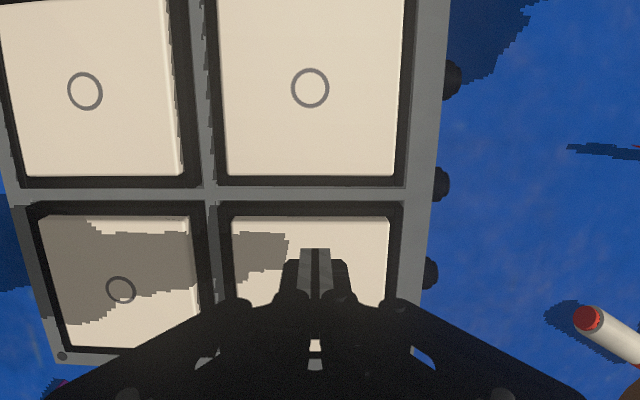

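The shut fingertips are above the left edge of far right cover d, at about (315,250). Next I press there gently.

Call:
carry_out([
  {"dp":[0,0,10]},
  {"dp":[0,0,16]},
  {"dp":[0,0,19]},
  {"dp":[0,0,21]},
  {"dp":[0,0,22]},
  {"dp":[0,0,22]},
  {"dp":[0,0,22]},
])

```text
schema error: expected keys dp, yaw
```

Call:
carry_out([
  {"dp":[0,0,10],"yaw":0},
  {"dp":[0,0,16],"yaw":0},
  {"dp":[0,0,19],"yaw":0},
  {"dp":[0,0,21],"yaw":0},
  {"dp":[0,0,22],"yaw":0},
  {"dp":[0,0,22],"yaw":0},
  {"dp":[0,0,22],"yaw":0},
])

```text
clock: 2.02
eef_pos: [603.9, -12.0, 63.1]
tcp_rot: [-3.141, -0.0, 1.623]
contact_force: [-3.3, 0.1, 10.1]
opening: 0.002
grasp_force: 4.6
```

Cover d holds 10 N at its edge with the tip at 55 mm and does not give, so it is seated. Next is c, at its right edge.

Call:
carry_out([
  {"dp":[0,0,-12],"yaw":0},
  {"dp":[26,0,-14],"yaw":0},
  {"dp":[52,0,-14],"yaw":0},
  {"dp":[52,0,-12],"yaw":0},
  {"dp":[52,0,-6],"yaw":0},
  {"dp":[52,0,-3],"yaw":0},
  {"dp":[52,0,-1],"yaw":0},
  {"dp":[52,0,0],"yaw":0},
  {"dp":[52,0,0],"yaw":0},
  {"dp":[52,0,0],"yaw":0},
])

```text
clock: 3.28
eef_pos: [601.4, 39.8, 62.4]
tcp_rot: [3.141, 0.0, 1.623]
contact_force: [0.4, -1.1, 1.6]
opening: 0.001
grasp_force: 0.8
```

Call:
carry_out([
  {"dp":[0,0,1],"yaw":0},
  {"dp":[0,0,2],"yaw":0},
  {"dp":[0,0,2],"yaw":0},
  {"dp":[0,0,2],"yaw":0},
])

```text
clock: 3.78
eef_pos: [601.6, 39.5, 60.8]
tcp_rot: [3.141, 0.001, 1.623]
contact_force: [-1.1, -5.8, 7.1]
opening: 0.001
grasp_force: 3.8
```

```bash
python3 - <<'E'
from h import *
print(r.sense()['contact_force'],r.sense()['eef_pos']); cv2.imwrite("pics/w2.png",r.grab_frame('wrist')[:,:,::-1])
E
```

```text
[-1.05855185 -5.82205892  7.11928606] [601.55167938  39.48021447  60.78279958]
```

View pics/w2.png

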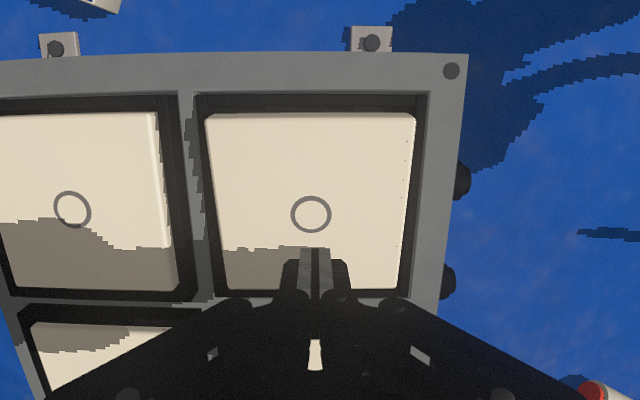

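Cover c rocks: its edge sank more than 2 mm, and a wide gap opened along its left edge at about (310,105). I lift off so it rights itself, then press its middle.

Call:
carry_out([
  {"dp":[0,0,-4],"yaw":0},
  {"dp":[0,0,-14],"yaw":0},
  {"dp":[14,0,-16],"yaw":0},
  {"dp":[28,0,-16],"yaw":0},
  {"dp":[28,0,-14],"yaw":0},
  {"dp":[28,0,-8],"yaw":0},
  {"dp":[28,0,-5],"yaw":0},
  {"dp":[28,0,-3],"yaw":0},
  {"dp":[28,0,-2],"yaw":0},
  {"dp":[28,0,-1],"yaw":0},
  {"dp":[28,0,0],"yaw":0},
  {"dp":[28,0,1],"yaw":0},
])

```text
clock: 5.32
eef_pos: [599.7, 67.6, 59.9]
tcp_rot: [-3.141, 0.0, 1.623]
contact_force: [-3.0, -0.1, 8.5]
opening: 0.001
grasp_force: 4.3
```

Call:
carry_out([
  {"dp":[0,0,1],"yaw":0},
  {"dp":[0,0,2],"yaw":0},
  {"dp":[0,0,3],"yaw":0},
  {"dp":[0,0,4],"yaw":0},
  {"dp":[0,0,5],"yaw":0},
  {"dp":[0,0,5],"yaw":0},
  {"dp":[0,0,5],"yaw":0},
])

```text
clock: 6.2
eef_pos: [599.8, 67.6, 57.9]
tcp_rot: [3.142, 0.0, 1.623]
contact_force: [-15.1, -2.2, 41.2]
opening: 0.0
grasp_force: 20.6
```

Tip at 49.9 mm under 41 N, so the cover has bottomed out 5 mm lower. I lift off and check an edge.

Call:
carry_out([
  {"dp":[0,0,-4],"yaw":0},
  {"dp":[0,0,-14],"yaw":0},
  {"dp":[-14,0,-16],"yaw":0},
  {"dp":[-28,0,-14],"yaw":0},
  {"dp":[-28,0,-9],"yaw":0},
  {"dp":[-28,0,-5],"yaw":0},
  {"dp":[-28,0,-4],"yaw":0},
  {"dp":[-28,0,-3],"yaw":0},
  {"dp":[-28,0,-3],"yaw":0},
])

```text
clock: 7.32
eef_pos: [600.9, 39.7, 58.0]
tcp_rot: [-3.141, 0.001, 1.624]
contact_force: [-5.2, -3.9, 14.9]
opening: -0.002
grasp_force: 7.3
```

The right edge holds firm at the same height (49.9–50 mm). I retreat and take a last look.

Call:
carry_out([
  {"dp":[0,0,-5],"yaw":0},
  {"dp":[0,0,-20],"yaw":0},
  {"dp":[0,0,-60],"yaw":0},
  {"dp":[-10,0,-110],"yaw":0},
  {"dp":[-20,0,-150],"yaw":0},
  {"dp":[-20,0,-150],"yaw":0},
  {"dp":[-20,0,-150],"yaw":0},
])

```text
clock: 8.2
eef_pos: [602.0, 20.1, 207.3]
tcp_rot: [-3.141, -0.0, 1.623]
contact_force: [-0.4, 0.7, -0.2]
opening: -0.003
grasp_force: 0.0
```

```bash
python3 - <<'E'
from h import *
print(r.sense()['contact_force'],r.sense()['eef_pos']); cv2.imwrite("pics/w3.png",r.grab_frame('wrist')[:,:,::-1])
E
```

```text
[-0.41220969  0.71819013 -0.2114706 ] [602.00389212  20.11132083 207.26386493]
```

View pics/w3.png

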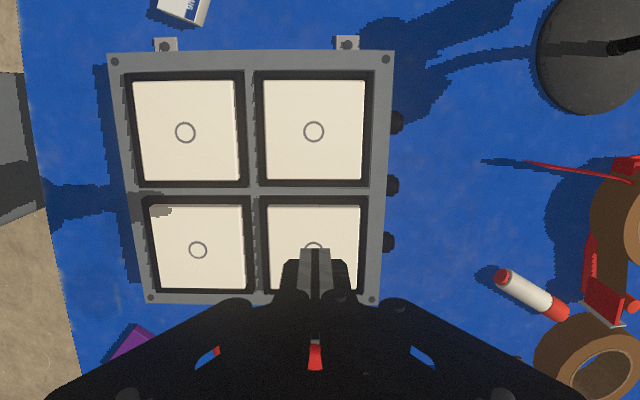

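All four covers sit flat, with c at (314,131) square in its frame, and the robot is clear of everything.

```bash
python3 -c "
from rig import r
print(r.sign_off())"
```

```text
the job is handed in; nothing more can be done
None
```

The far left cover (c) was the one that rocked; I pressed its middle until it went in 5 mm, it then held firm at its right edge and looked flat, and I handed the job in at about 8 s. I had pressed only the far right cover (d) before it, and that one was firm.

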